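Turn the test board round and hold the tester at full load

TASK

The board in the test cradle has had its green chip side tested: lift it out, turn it round and seat it fully back in the slot with its brass-pad side facing the row of brass probe pins, and let go of it. Then turn the spring-return dial on the control box clockwise, past the first and second clicks to the third mark (three red dots), and hold it there: it springs back if let go, so finish with the gripper still holding the dial at the third mark. Leave the red-lidded jar, the polish tin and the large cork where they stand.

Things in the scene. Friction and masses are not known exactly. Their poses are not given: they have to be found in the camera images.
- cradle: Test cradle, fixed, grey: block 74 (x) x 124 (y) x 42 mm high, origin at the centre of its underside. Slot along y through the middle of its top, 14 mm wide, 86 mm long, 30 mm deep (floor 12 mm above the worktop), mouth chamfered 4 mm. On the slot's +x side a black probe head (x 18 to 34 mm, top 66 mm above the worktop) with eight brass pins pointing -x. Left or right of the box, yaw to 0.4.
- board: Board in a rigid black frame, 10 mm thick (own x), 80 wide (y), 105 tall (z), about 90 g, upright in the slot. Origin: centre of its lower edge, 12 mm above the worktop when seated. +x face green with dark chips, -x face white with brass pads; plain top strip of 29 mm to grip across the 10 mm. Starts with +x towards the pins, along the cradle's +x; turned round, it points along the cradle's -x.
- pad_face (a point): Point on the board's brass-pad face: 5 mm to -x and 30 mm up from the board's origin.
- control_box: Control box, fixed: grey, 130 x 130 x 50 mm high, origin at the centre of its underside. The dial stands on the middle of its top, axis vertical. Marks round the dial, clockwise from above: a white dash at rest, one white dot, two white dots, three red dots. Left or right of the cradle, yaw to 0.4.
- dial_grip (a point): Point on the dial's axis, 77 mm above the worktop, halfway up the dial's grip bar; its axes are the box's. The dial is a black disc 72 mm across, 8 mm high on the 50 mm box, with a straight grip bar across it, 70 mm long, 12 wide, 30 high (58 to 88 mm above the worktop); a white line marks the bar's pointing end.
- dial (a joint): Dial angle, rad: 0 at rest, growing clockwise from above, stop at 1.5. The bar points (0.6 - angle) anticlockwise from the box's x axis. Clicks at 0.4, 0.8 and 1.2; the third mark is 1.2. A spring always pulls it back, 0.1 N m at rest to 0.22 at the third mark; clicks add or take off less than 0.1; no click holds it by itself.
- nut_jar: Bystander: clear jar with a red lid, 51 mm across, 72 mm high, loose; origin under its centre.
- polish_tin: Bystander: round flat tin with a dark lid and a gold rim, 61 mm across, 23 mm high, loose; origin under its centre.
- cork_big: Bystander: cork stopper, 33 mm across, 26 mm high, loose; origin under its centre.
Not all that is in view belongs to the job. There is more than one size of the board; the one meant has the size given above.

How it is judged:
On the way, in this order (a step that is already met when the one before it is completed fails the run):
1. the board is lifted clear of the slot (z of board in the frame of cradle above 0.044 m), for 0.1 s.
2. the board is seated in the slot again, brass pads towards the probe pins, and let go (z of board in the frame of cradle below 0.0165 m and x of board in the frame of cradle between -0.006 and 0.006 m and y of board in the frame of cradle between -0.008 and 0.008 m and angle between board's own z axis and vertical below 0.2 rad and x of pad_face in the frame of cradle above 0 m and contact force between the fingers and board below 0.1 N), for 0.3 s.
3. the dial is turned to the third mark and held there (value of joint dial between 1.09 and 1.31 rad and contact force between the fingers and control_box above 1 N), for 0.5 s.
At the end, for the whole second after the job is handed in: Board seated in the slot (within 4.5 mm of its floor, 6 mm across, 8 mm along, 0.2 rad of upright), brass pads towards the pins, not touched by the fingers; dial still at the third mark (1.09 to 1.31 rad), the fingers pressing on it with more than 1 N (all of step 2 and all of step 3 and velocity of joint dial between -0.2 and 0.2 rad/s); the arm keeps its last pose, push and grip.
It fails at once if the jar, the tin or the cork is pushed more than 30 mm (distance of any of nut_jar, polish_tin, cork_big from where it was at the start of the episode above 0.03 m).
It also fails if it takes over 51 s, if anything falls off the work surface, if the arm or the gripper's body presses on something with over 40 N, if the wrist force passes 120 N, or if a joint passes its speed limit or range.

ROBOT

A 6-joint arm with a two-finger parallel gripper is mounted at the origin on a cart in front of the work surface, level with it; the furniture and walls round the work are solid. World frame = base frame: x ahead of the robot, y to its left, z up, the work surface at z = 0. Lengths are in m, angles in rad, forces in N, time in s.
With the tool pointing down it reaches from about 0.375 to 0.9 m from the base axis. Payload 3.1 kg.
Tool frame: the origin (TCP) lies between the finger pads; the fingertips stand 8 mm ahead of it and the grasp point (between the pads) lies 11 mm behind it; z points along the fingers, y is the line along which they close (so a half turn about z gives the same grasp; the last joint's range is limited). The gripper opens to 85 mm and grips with 20 to 120 N. Pads are 22 mm wide; open, the fingers measure 114 mm over their backs; the gripper's body (76 mm by 85 mm) begins 54 mm behind the grasp point. The pads swing forward as they close: fully open they stand 13 mm farther back than shut.
Start: joints at [-1.498, 0.527, 1.433, -0, 1.181, -0.178], TCP at [0.156, -0.605, 0.239] pointing down, gripper open.
Joint ranges: [-3.08, 3.08], [-0.75, 2.2], [0.22, 2.44], [-1.43, 4.57], [0, 2.65], [-2.85, 2.85]. Speed limits (rad/s): [2.79, 2.79, 3.14, 3.14, 3.14, 3.14].

INTERFACE

Orientations are given as a unit quaternion [x, y, z, w].
In Python, from station import readout, cams, sign_off gives the robot as it stands.
- The arm moves only by the tool send_rows, never from a script. Its argument "commands" is text: rows parted by semicolons, each of 5 numbers parted by spaces: the finger opening in mm, from 0 to 85.4, then the shift along the tool's x, y, z each as a share of 0.02 m, from -1 to 1, then the turn about the tool's z as a share of 4 degrees, from -1 to 1. In form: grip dx dy dz spin; .... A call has 1 to 20 rows; each row shifts and turns the commanded pose from where the row before left it, along the tool's axes as they then stand; what a row does not reach is not made up. A row lasts 1/12 s, in which the tool goes at most 41.7 mm and 7.16 degrees, less where a joint would pass 70% of its speed; a pose out of reach is approached as far as the arm can. A call with a number of a shift or a turn outside -1 to 1 is refused whole. A call with a gripper value outside its range is refused whole. The fingers move at their own pace and stop on an object; "grip_force" is the grip in N (left out, the last holds). Time passes only in rows, so rows that do not move let the fingers close. It gives the time, the measured TCP pose, the force, the opening and the grip force at its end, in the units of the state.
- readout.sense(): the state, without advancing time (a new reading comes with each control period).
- cams.snapshot(name): name is "side" or "top"; returns a dict with "pixels" (480x640x3 uint8, red, green, blue), "intrinsics" (3x3 intrinsics, pixels), "eye" and "rotation" of the camera in the world. Camera axes: x right, y down, z forward; pixel columns grow to the right and rows downward; lengths in m; the calibration is good to about 2 mm. A picture is of the moment at which its call begins. There is no depth.
- sign_off(): hands the job in; it is judged then, once.
The state is a dict: "t": time; "q": joint angles; "qd": joint speeds; "tau": joint torques, N m; "tcp_pos": TCP position; "tool_rot": TCP orientation; "force": force on the tool from outside, world axes, zero at the start; "ft_torque": the same for the moment, N m; "finger_gap": opening from 0.0 (shut) to 1.0 (fully open); "gripper_force": force on a finger pad.
Only numpy, scipy, OpenCV 4.12 (cv2) and the standard library are available. Lean on these libraries where they do the work, as an engineer would, in place of code of your own. Each camera call takes 0.05 s, during which the arm holds its last target. There are 200 camera calls.

## Working session

There is one attempt and no reset: what is moved stays moved. The work goes in short steps, Python scripts to look and compute and a tool call to move; the robot and the scene stay as the last step left them, time stands still between calls to the robot, and variables do not carry over. Pictures are saved under pics/ and viewed, at most 10 in all, crops included, and the job is handed in when it is done.

Besides the shell and the picture viewer there is one more tool, called after "Call:" as a command line: name --argument value ..., lists and objects as JSON in quotes. send_rows: Moves the arm, as the interface text tells. Its arguments: {"type":"object","properties":{"commands":{"type":"string"},"grip_force":{"type":"number"}},"required":["commands"]}

```bash
mkdir -p pics; cat > h.py <<'E'
import numpy as np, cv2
from station import readout, cams
def snap(n,f):
    s=cams.snapshot(n); cv2.imwrite('pics/'+f,cv2.cvtColor(s['pixels'],cv2.COLOR_RGB2BGR)); np.savez('pics/'+n+'.npz',**s); return s
def load(n): return np.load('pics/'+n+'.npz')
def ray(s,u,v):
    d=s['rotation']@np.linalg.inv(s['intrinsics'])@np.array([u,v,1.]); return s['eye'],d
def atz(s,u,v,z):
    e,d=ray(s,u,v); return e+d*(z-e[2])/d[2]
def tri(a,b):
    A=np.zeros((3,3));c=np.zeros(3)
    for e,d in (a,b):
        d=d/np.linalg.norm(d);P=np.eye(3)-np.outer(d,d);A+=P;c+=P@e
    return np.linalg.solve(A,c)
def proj(s,p):
    q=s['intrinsics']@(s['rotation'].T@(np.array(p)-s['eye'])); return q[:2]/q[2]
E
python3 -c "
from h import *
for n in('top','side'):
    s=snap(n,n+'0.png');print(n,s['eye'],s['rotation'].round(3).tolist(),s['intrinsics'].tolist())
print(readout.sense())"
```

```text
top [ 0.46766337 -0.01384774  1.10458865] [-0.698, 0.711, -0.061, 0.055] [[547.7674031986263, 0.0, 318.45376629986663], [0.0, 547.7674031986263, 239.5910537400424], [0.0, 0.0, 1.0]]
side [0.43428117 1.09984976 0.58602795] [-0.063, 0.836, -0.542, 0.054] [[612.4890546461936, 0.0, 327.77547456290944], [0.0, 612.4890546461936, 231.07724159196593], [0.0, 0.0, 1.0]]
{'t': 0.1, 'q': array([-1.49749016e+00,  5.28356772e-01,  1.43376596e+00,  1.91055072e-05,
        1.18138415e+00, -1.78518188e-01]), 'qd': array([ 0.00115199, -0.00222136, -0.0010129 ,  0.00024643,  0.00049985,
        0.00070167]), 'tau': array([-4.14948954e-05, -4.43304777e+01, -1.78586876e+01, -3.36569074e-04,
        3.88103857e-03, -1.53800556e-05]), 'tcp_pos': array([ 0.15570863, -0.60465624,  0.23844415]), 'tool_rot': array([ 9.92083531e-01,  1.25576079e-01,  5.91485695e-05, -9.55324984e-04]), 'force': array([-0.56430172, -0.71095332, -0.24282795]), 'ft_torque': array([ 0.00692776,  0.02118705, -0.02197873]), 'gripper_force': 0.0, 'finger_gap': 0.9978084645844755}
```

```bash
python3 - <<'E'
t=open('h.py').read().replace("d=s['rotation']@np","d=R(s)@np").replace("(s['rotation'].T@","(R(s).T@")
t+="""
from scipy.spatial.transform import Rotation as Ro
def R(s): return Ro.from_quat(s['rotation']).as_matrix()
"""
open('h.py','w').write(t)
E
python3 -c "
from h import *
s=load('top');print(atz(s,320,240,0),proj(s,[.5,0,0]),proj(s,[.5,.2,0]))
s=load('side');print(proj(s,[.5,0,0]),proj(s,[.5,.2,0]),proj(s,[.5,0,.1]))"
```

```text
[ 0.64893702 -0.02756544  0.        ] [307.71091172 313.76299333] [207.48713318 315.7302374 ]
[391.59555942 274.3137651 ] [383.44868361 328.48170429] [392.59992125 229.06569966]
```

View pics/top0.png

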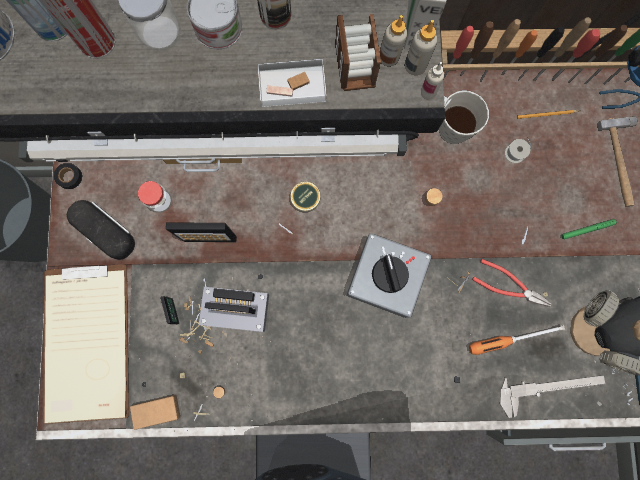

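View pics/side0.png

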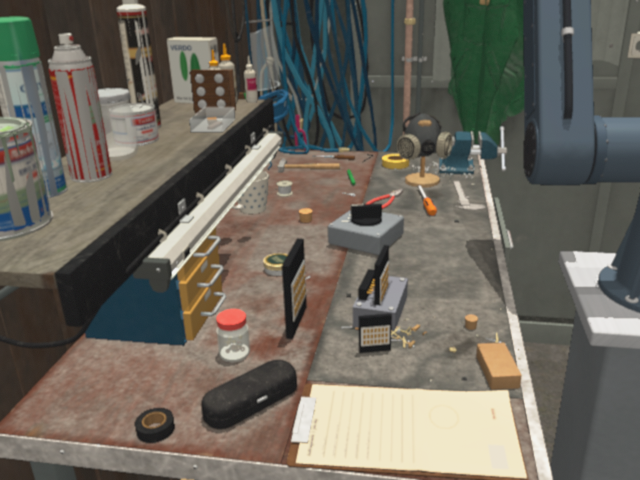

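The views show three board candidates. A is in the cradle, at top (231,307) and side (381,275). B stands larger behind it, at top (201,232) and side (295,288). C is a small one, at top (170,310) and side (375,332). A fits the description, since it stands upright in the cradle slot beside the probe head. I'll confirm that in an enlarged crop. The dial box is at top (390,275), the jar at (152,195), the tin at (305,196) and the cork at (433,197).

```bash
python3 - <<'E'
import cv2,numpy as np
t=cv2.imread('pics/top0.png');s=cv2.imread('pics/side0.png')
def c(i,x,y,w,h,k=5): return cv2.resize(i[y:y+h,x:x+w],None,fx=k,fy=k,interpolation=cv2.INTER_CUBIC)
a=c(t,190,275,80,60); b=c(s,345,235,80,60); d=c(t,344,230,96,90,4.16667)[:300,:400]; e=c(s,320,195,100,75,4)
d=cv2.resize(t[230:320,344:440],(400,300),interpolation=cv2.INTER_CUBIC); 
cv2.imwrite('pics/crop1.png',np.vstack([np.hstack([a,b]),np.hstack([d,e])]))
E
```

```text
(no output)
```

View pics/crop1.png

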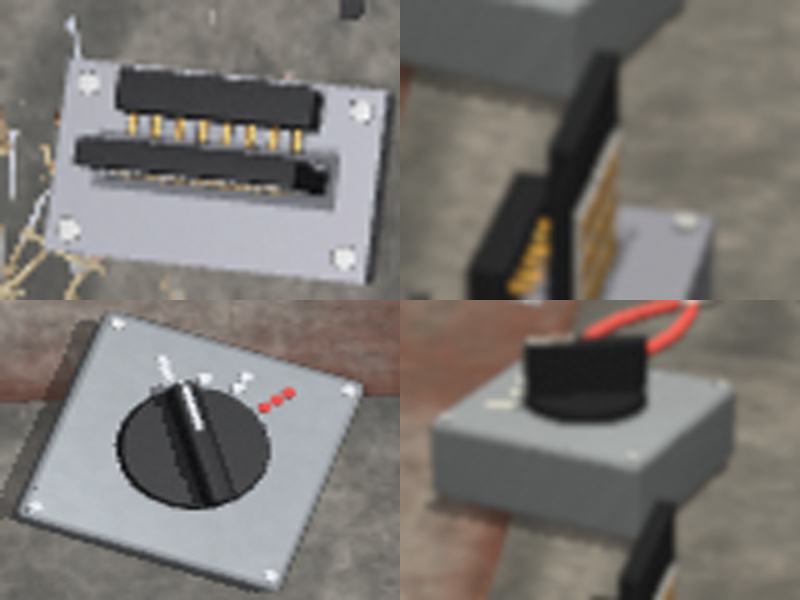

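Candidate A is the meant board: it is in the slot, brass-pad side away from the pins and pins facing its other face. In the top view its top strip spans about (205,303)–(250,313). The dial bar points to the white dash.

```bash
python3 - <<'E'
from h import *
t=load('top');s=load('side')
P=lambda x,y:(190+x/5,275+y/5)
print('far corner tri',tri(ray(t,*P(296,190)),ray(s,388,246)))
B=[atz(t,*P(*c),.117) for c in((77,138),(300,160),(296,190),(75,165))]
print('board',np.round(B,4),np.mean(B,0), 'len',np.linalg.norm(B[0]-B[1]),'yaw of long axis',np.arctan2(*(B[0]-B[1])[[1,0]]),np.arctan2(*(B[3]-B[2])[[1,0]]))
C=[atz(t,*P(*c),.042) for c in((88,82),(360,110),(345,258),(68,230))]
print('cradle',np.mean(C,0),np.arctan2(*(C[0]-C[1])[[1,0]]),np.arctan2(*(C[3]-C[2])[[1,0]]))
D=lambda x,y:(344+x/400*96,230+y/300*90)
X=[atz(t,*D(*c),.05) for c in((118,22),(348,90),(270,275),(35,207))]
print('box',np.mean(X,0),[np.arctan2(*v[[1,0]]) for v in(X[0]-X[3],X[1]-X[2])],[np.arctan2(*v[[1,0]])-1.5708 for v in(X[0]-X[1],X[3]-X[2])])
b=[atz(t,*D(*c),.088) for c in((182,84),(216,204))];print('bar',b,np.mean(b,0),np.arctan2(*(b[0]-b[1])[[1,0]]))
S=lambda x,y:(320+(x-400)/4,195+(y-300)/4)
m=tri(ray(t,*D(199,144)),ray(s,*S(586,340)));print('bar top centre tri',m)
E
```

```text
far corner tri [0.50073927 0.10361011 0.11216218]
board [[0.52   0.1814 0.117 ]
 [0.5106 0.1016 0.117 ]
 [0.5    0.103  0.117 ]
 [0.5104 0.182  0.117 ]] [0.51021543 0.14198802 0.117     ] len 0.08035642826268492 yaw of long axis 1.453842844105536 1.4398078558898613
cradle [0.51077594 0.14294086 0.042     ] 1.4494318876566576 1.4517963243584973
box [ 0.57105703 -0.16138195  0.05      ] [np.float64(-0.3739506382045293), np.float64(-0.3716739176179448)] [np.float64(-0.3791571087403738), np.float64(-0.3666411903241229)]
bar [array([ 0.60327934, -0.15268994,  0.088     ]), array([ 0.53570779, -0.16511823,  0.088     ])] [ 0.56949356 -0.15890409  0.088     ] 0.18189498456798234
bar top centre tri [ 0.56897629 -0.15940386  0.08498678]
```

Call:
send_rows --commands "60 0 0 0 -1;60 0 0 0 -1;60 0 0 0 -1;60 0 0 0 -1;60 0 0 0 -1;60 0 0 0 -1;60 0 0 0 -1;60 0 0 0 -1;60 0 0 0 -1;60 0 0 0 -1;60 0 0 0 -1;60 0 0 0 -1;60 0 0 0 -1;60 0 0 0 -1;60 0 0 0 -1;60 0 0 0 -1;60 0 0 0 -1;60 0 0 0 -0.2" --grip_force 40

```text
t: 1.6
tcp_pos: [0.1557, -0.6049, 0.2388]
tool_rot: [0.747, 0.665, 0.0, -0.0]
force: [0.3, 1.0, -0.6]
finger_gap: 0.705
gripper_force: 0.0
```

Call:
send_rows --commands "60 1 1 0 0;60 1 1 0 0;60 1 1 0 0;60 1 1 0 0;60 1 1 0 0;60 1 1 0 0;60 1 1 0 0;60 1 1 0 0;60 1 1 0 0;60 1 1 0 0;60 1 1 0 0;60 1 1 0 0;60 1 1 0 0;60 1 0 0 0;60 1 0 0 0;60 1 0 0 0;60 1 0 0 0;60 1 0 0 0;60 1 0 0 0;60 1 0 0 0"

```text
t: 3.27
tcp_pos: [0.461, -0.2376, 0.2391]
tool_rot: [0.748, 0.664, -0.0, -0.0]
force: [0.6, -0.2, -0.1]
finger_gap: 0.7
gripper_force: 0.0
```

Call:
send_rows --commands "40 1 0 0 0;40 1 0 0 0;40 1 0 0 0;40 1 0 0 0;40 1 0 0 0;40 1 0 0 0;40 1 0 0 0;40 1 0 0 0;40 1 0 0 0;40 1 0 0 0;40 1 0 0 0;40 1 0 0 0;40 1 0 0 0;40 1 0 0 0;40 1 0 0 0;40 1 0 0 0;40 1 0 0 0;40 1 0 0 0;40 0 0 0 0"

```text
t: 4.85
tcp_pos: [0.5036, 0.1216, 0.2392]
tool_rot: [0.747, 0.665, 0.001, -0.0]
force: [-0.3, 0.7, 0.2]
finger_gap: 0.462
gripper_force: 0.0
```

```bash
cat >> h.py <<'E'
def go(x,y,z,H):
    s=readout.sense();m=Ro.from_quat(s['tool_rot']).as_matrix();h=np.arctan2(m[1,0],m[0,0])
    d=m.T@(np.array([x,y,z])-s['tcp_pos']);dh=(h-H+np.pi)%(2*np.pi)-np.pi
    print('t',s['t'],'tcp',s['tcp_pos'].round(4),'H',round(h,3),'q',s['q'].round(2),'tilt',m[2].round(3));print('shares x y z',(d/.02).round(2),'spin',round(np.degrees(dh)/4,2),'F',s['force'].round(1),'gap',s['finger_gap']*85.4,s['gripper_force'])
E
python3 -c "
from h import *
go(.5105,.1422,.091,1.451)"
```

```text
t 4.85 tcp [0.5036 0.1216 0.2392] H 1.454 q [0.02 0.38 1.7  0.   1.06 0.14] tilt [ 0.001  0.    -1.   ]
shares x y z [1.05 0.22 7.41] spin 0.05 F [-0.3  0.7  0.2] gap 39.414520897501504 0.0
```

Call:
send_rows --commands "40 1 0.22 0 0.05;40 0.05 0 1 0;40 0 0 1 0;40 0 0 1 0;40 0 0 1 0;40 0 0 0 0;40 0 0 0 0"

```text
t: 5.43
tcp_pos: [0.5096, 0.1385, 0.1585]
tool_rot: [0.749, 0.662, -0.001, -0.001]
force: [-0.4, -0.2, 0.6]
finger_gap: 0.466
gripper_force: 0.0
```

```bash
python3 - <<'E'
from h import *
go(.5105,.1422,.091,1.451)
s=snap('side','s1.png');t=snap('top','t1.png')
a=cv2.imread('pics/s1.png')[200:320,310:470];b=cv2.imread('pics/t1.png')[250:340,170:290]
cv2.imwrite('pics/c2.png',np.hstack([cv2.resize(a,(400,300),interpolation=2),cv2.resize(b,(400,300),interpolation=2)]))
E
```

```text
t 5.4333 tcp [0.5096 0.1385 0.1585] H 1.448 q [ 0.05  0.52  1.75 -0.    0.88  0.18] tilt [-0.001 -0.003 -1.   ]
shares x y z [0.19 0.03 3.38] spin -0.04 F [-0.4 -0.2  0.6] gap 39.824200487320795 0.0
```

View pics/c2.png

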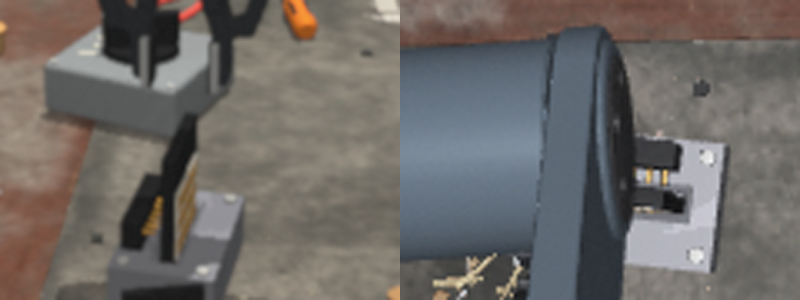

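The side crop shows the fingers at x≈145 and 215, with the board's top between them at about 183. The arm hides most of the top view. I'll descend and grip.

Call:
send_rows --commands "40 0.19 0 1 0;40 0 0 1 0;40 0 0 1 0;40 0 0 0.38 0;40 0 0 0 0;10 0 0 0 0;5 0 0 0 0;5 0 0 0 0;5 0 0 0 0;5 0 0 0 0;5 0 0 0 0;5 0 0 0 0"

```text
t: 6.53
tcp_pos: [0.5118, 0.1429, 0.093]
tool_rot: [0.749, 0.663, 0.001, 0.001]
force: [-0.7, 0.3, 6.1]
finger_gap: 0.109
gripper_force: 43.0
```

```bash
python3 -c "
from h import *
go(.5105,.1422,.091,1.451)"
```

```text
t 6.5333 tcp [0.5118 0.1429 0.093 ] H 1.449 q [ 0.06  0.63  1.79 -0.    0.72  0.18] tilt [ 0.     0.003 -1.   ]
shares x y z [-0.04 -0.06  0.1 ] spin -0.03 F [-0.7  0.3  6.1] gap 9.318030990706347 42.99895226955414
```

Call:
send_rows --commands "5 0 0 -0.5 0;5 0 0 -1 0;5 0 0 -1 0;5 0 0 -1 0;5 0 0 -1 0;5 0 0 -1 0;5 0 0 0 0;5 0 0 0 0;5 -1 -0.1 0 0;5 -1 -0.1 0 0;5 -1 -0.1 0 0;5 -1 -0.1 0 0;5 -1 -0.1 0 0;5 -1 -0.1 0 0;5 -1 0 0 0;5 -0.3 0 0 0" --grip_force 40

```text
t: 7.87
tcp_pos: [0.4799, -0.0025, 0.2004]
tool_rot: [0.749, 0.662, -0.001, -0.001]
force: [0.9, -0.0, -1.5]
finger_gap: 0.11
gripper_force: 42.0
```

Call:
send_rows --commands "5 0 0 0 -0.5;5 0 0 0 -1;5 0 0 0 -1;5 0 0 0 -1;5 0 0 0 -1;5 0 0 0 -1;5 0 0 0 -1;5 0 0 0 -1;5 0 0 0 -1;5 0 0 0 -1;5 0 0 0 -1;5 0 0 0 -1;5 0 0 0 -1;5 0 0 0 -1;5 0 0 0 -1;5 0 0 0 -1;5 0 0 0 -1;5 0 0 0 -1;5 0 0 0 -1;5 0 0 0 -1"

```text
t: 9.53
tcp_pos: [0.4805, 0.0001, 0.2007]
tool_rot: [0.163, 0.987, 0.0, -0.001]
force: [0.1, 0.2, -0.8]
finger_gap: 0.111
gripper_force: 41.9
```

Call:
send_rows --commands "5 0 0 0 -1;5 0 0 0 -1;5 0 0 0 -1;5 0 0 0 -0.5;5 0 0 0 0;5 0 0 0 0"

```text
t: 10.03
tcp_pos: [0.4807, -0.0001, 0.201]
tool_rot: [0.044, 0.999, 0.0, -0.001]
force: [-0.1, 0.3, -1.7]
finger_gap: 0.11
gripper_force: 41.9
```

```bash
python3 -c "
from h import *
go(.48,.0,.083,3.05)
snap('side','s2.png')
a=cv2.imread('pics/s2.png')[120:345,280:580];cv2.imwrite('pics/c3.png',cv2.resize(a,(600,450),interpolation=2))"
```

```text
t 10.0333 tcp [ 4.807e-01 -1.000e-04  2.010e-01] H 3.054 q [-0.23  0.39  1.83  0.    0.92 -1.72] tilt [ 0.002  0.    -1.   ]
shares x y z [0.02 0.   5.9 ] spin 0.06 F [-0.1  0.3 -1.7] gap 9.427395776057566 41.939159631729126
```

View pics/c3.png

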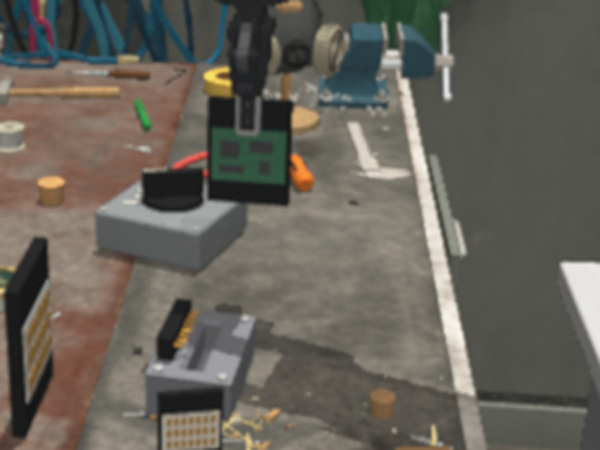

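The board hangs straight in the fingers, green face to the camera: its lower edge runs from crop (208,200) to (290,204). Next I'll set it down on the free worktop and regrip it with the tool half-turned. This is needed because joint 6 cannot do the whole half turn in one go.

Call:
send_rows --commands "5 0 0 1 0;5 0 0 1 0;5 0 0 1 0;5 0 0 1 0;5 0 0 1 0;5 0 0 0.6 0;5 0 0 0 0;5 0 0 0 0"

```text
t: 10.75
tcp_pos: [0.4809, -0.0004, 0.0891]
tool_rot: [0.044, 0.999, 0.0, -0.001]
force: [-0.7, -0.5, -0.4]
finger_gap: 0.107
gripper_force: 42.0
```

Call:
send_rows --commands "5 0 0 0.1 0;5 0 0 0.1 0;5 0 0 0 0;5 0 0 0 0"

```text
t: 11.08
tcp_pos: [0.4816, -0.0006, 0.0863]
tool_rot: [0.043, 0.999, -0.0, 0.001]
force: [0.5, 0.5, -1.7]
finger_gap: 0.111
gripper_force: 42.0
```

Call:
send_rows --commands "5 0 0 0.1 0;5 0 0 0.07 0;5 0 0 0 0;5 0 0 0 0"

```text
t: 11.42
tcp_pos: [0.4812, -0.0006, 0.0823]
tool_rot: [0.043, 0.999, 0.0, -0.0]
force: [0.3, -0.7, -1.4]
finger_gap: 0.108
gripper_force: 42.0
```

Call:
send_rows --commands "5 0 0 0.05 0;5 0 0 0 0;5 0 0 0 0"

```text
t: 11.67
tcp_pos: [0.4812, -0.0006, 0.0812]
tool_rot: [0.043, 0.999, 0.0, -0.0]
force: [-0.0, 0.4, -1.0]
finger_gap: 0.109
gripper_force: 42.0
```

Call:
send_rows --commands "5 0 0 0.05 0;5 0 0 0 0;5 0 0 0 0"

```text
t: 11.92
tcp_pos: [0.4813, -0.0006, 0.081]
tool_rot: [0.043, 0.999, -0.0, 0.0]
force: [-0.6, 0.3, 5.6]
finger_gap: 0.107
gripper_force: 42.9
```

Call:
send_rows --commands "5 0 0 0.04 0;5 0 0 0 0;5 0 0 0 0"

```text
t: 12.17
tcp_pos: [0.4813, -0.0006, 0.081]
tool_rot: [0.043, 0.999, -0.0, 0.0]
force: [-1.3, -0.1, 12.9]
finger_gap: 0.108
gripper_force: 44.1
```

Call:
send_rows --commands "5 0 0 -0.05 0;8 0 0 0 0;11 0 0 0 0;14 0 0 0 0;20 0 0 0 0;30 0 0 0 0;45 0 0 0 0;60 0 0 0 0;60 0 0 0 0" --grip_force 20

```text
t: 12.92
tcp_pos: [0.4812, -0.0006, 0.0804]
tool_rot: [0.043, 0.999, 0.0, -0.0]
force: [0.8, -0.2, 0.3]
finger_gap: 0.705
gripper_force: 0.0
```

```bash
python3 -c "
from h import *
go(.48,.0,.15,3.05)
snap('side','s3.png')
a=cv2.imread('pics/s3.png')[150:350,290:540];cv2.imwrite('pics/c4.png',cv2.resize(a,(500,400),interpolation=2))"
```

```text
t 12.9167 tcp [ 0.4812 -0.0006  0.0804] H 3.055 q [-0.23  0.61  1.92  0.    0.61 -1.72] tilt [ 0.  0. -1.]
shares x y z [ 0.06  0.02 -3.48] spin 0.07 F [ 0.8 -0.2  0.3] gap 60.23843604740519 0.0
```

View pics/c4.png

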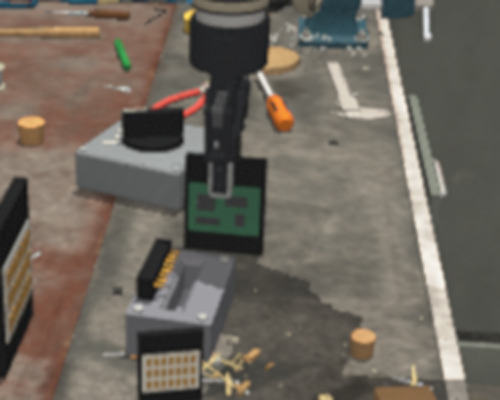

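The board stands upright, with its top edge near crop y≈155 and the fingers open. Now raise, half turn, lower and regrip.

Call:
send_rows --commands "60 0 0 -0.5 0;60 0 0 -1 0;60 0 0 -1 0;60 0 0 -1 0;60 0 0 -0.5 0.5;60 0 0 0 1;60 0 0 0 1;60 0 0 0 1;60 0 0 0 1;60 0 0 0 1;60 0 0 0 1;60 0 0 0 1;60 0 0 0 1;60 0 0 0 1;60 0 0 0 1;60 0 0 0 1;60 0 0 0 1;60 0 0 0 1;60 0 0 0 1;60 0 0 0 1"

```text
t: 14.63
tcp_pos: [0.4811, -0.0005, 0.1605]
tool_rot: [0.553, 0.833, -0.0, -0.0]
force: [-0.4, -0.6, 0.1]
finger_gap: 0.7
gripper_force: 0.0
```

Call:
send_rows --commands "60 0 0 0 1;60 0 0 0 1;60 0 0 0 1;60 0 0 0 1;60 0 0 0 1;60 0 0 0 1;60 0 0 0 1;60 0 0 0 1;60 0 0 0 1;60 0 0 0 1;60 0 0 0 1;60 0 0 0 1;60 0 0 0 1;60 0 0 0 1;60 0 0 0 1;60 0 0 0 1;60 0 0 0 1;60 0 0 0 1;60 0 0 0 1;60 0 0 0 1"

```text
t: 16.3
tcp_pos: [0.4811, -0.0005, 0.1605]
tool_rot: [0.959, 0.283, -0.0, -0.0]
force: [-0.4, 0.8, -0.4]
finger_gap: 0.702
gripper_force: 0.0
```

Call:
send_rows --commands "60 0 0 0 1;60 0 0 0 1;60 0 0 0 1;60 0 0 0 1;60 0 0 0 1;60 0 0 0 1;60 0 0 0 1;60 0 0 0 1;60 0 0 0 1;60 0 0 0 0.5;60 0 0 0 0"

```text
t: 17.22
tcp_pos: [0.4811, -0.0006, 0.1605]
tool_rot: [0.999, -0.044, -0.0, -0.0]
force: [-0.3, 0.1, -0.5]
finger_gap: 0.704
gripper_force: 0.0
```

```bash
python3 -c "
from h import *
go(.4812,-.0006,.082,3.055-np.pi)"
```

```text
t 17.2167 tcp [ 0.4811 -0.0006  0.1605] H -0.087 q [-0.23  0.46  1.87  0.    0.82  1.42] tilt [-0. -0. -1.]
shares x y z [0.01 0.   3.93] spin -0.01 F [-0.3  0.1 -0.5] gap 60.119221852321225 0.0
```

Call:
send_rows --commands "60 0 0 1 0;60 0 0 1 0;60 0 0 1 0;60 0 0 0.9 0;40 0 0 0 0;20 0 0 0 0;5 0 0 0 0;5 0 0 0 0;5 0 0 0 0;5 0 0 0 0;5 0 0 0 0;5 0 0 0 0" --grip_force 40

```text
t: 18.22
tcp_pos: [0.4821, -0.0007, 0.0836]
tool_rot: [0.999, -0.043, 0.001, 0.0]
force: [0.3, 1.3, 6.4]
finger_gap: 0.11
gripper_force: 39.9
```

Call:
send_rows --commands "5 0 0 -0.5 0;5 0 0 -1 0;5 0 0 -1 0;5 0 0 -1 0;5 0 0 -1 0;5 0 0 -1 0;5 0 0 -0.5 0;5 0 -0.5 0 0;5 0.1 -1 0 0;5 0.1 -1 0 0;5 0.1 -1 0 0;5 0.1 -1 0 0;5 0.2 -1 0 0;5 0.2 -1 0 0;5 0.1 -0.8 0 0"

```text
t: 19.47
tcp_pos: [0.5113, 0.1454, 0.2014]
tool_rot: [0.999, -0.043, -0.001, -0.0]
force: [0.2, -0.4, -1.5]
finger_gap: 0.111
gripper_force: 39.0
```

Call:
send_rows --commands "5 0 0 0 -0.5;5 0 0 0 -1;5 0 0 0 -1;5 0 0 0 -1;5 0 0 0 -1;5 0 0 0 -1;5 0 0 0 -1;5 0 0 0 -1;5 0 0 0 -1;5 0 0 0 -1;5 0 0 0 -1;5 0 0 0 -1;5 0 0 0 -1;5 0 0 0 -1;5 0 0 0 -1;5 0 0 0 -1;5 0 0 0 -1;5 0 0 0 -1;5 0 0 0 -1;5 0 0 0 -1"

```text
t: 21.13
tcp_pos: [0.5106, 0.144, 0.2013]
tool_rot: [0.803, 0.596, -0.001, -0.001]
force: [0.1, 0.3, -0.2]
finger_gap: 0.107
gripper_force: 39.1
```

Call:
send_rows --commands "5 0 0 0 -1;5 0 0 0 -1;5 0 0 0 -0.5;5 0 0 0 0;5 0 0 0 0"

```text
t: 21.55
tcp_pos: [0.511, 0.1438, 0.2016]
tool_rot: [0.749, 0.663, -0.001, -0.001]
force: [0.8, -0.1, 0.2]
finger_gap: 0.111
gripper_force: 39.1
```

```bash
python3 -c "
from h import *
go(.5113,.1429,.13,1.449)"
```

```text
t 21.55 tcp [0.511  0.1438 0.2016] H 1.448 q [0.06 0.45 1.71 0.   0.98 0.19] tilt [-0.    -0.002 -1.   ]
shares x y z [-0.04  0.03  3.58] spin -0.01 F [ 0.8 -0.1  0.2] gap 9.50867412247777 39.084150195121765
```

Call:
send_rows --commands "5 -0.04 0.03 0.5 0;5 0 0 1 0;5 0 0 1 0;5 0 0 0.9 0;5 0 0 0 0;5 0 0 0 0"

```text
t: 22.05
tcp_pos: [0.5113, 0.1424, 0.1332]
tool_rot: [0.749, 0.663, -0.001, -0.001]
force: [-0.1, 0.5, -0.8]
finger_gap: 0.11
gripper_force: 39.1
```

```bash
python3 -c "
from h import *
go(.5113,.1429,.0945,1.449)
snap('side','s4.png');snap('top','t4.png')
a=cv2.imread('pics/s4.png')[200:325,335:435];b=cv2.imread('pics/t4.png')[270:345,190:290]
cv2.imwrite('pics/c5.png',np.hstack([cv2.resize(a,(400,500),interpolation=2),cv2.resize(b,(400,500),interpolation=2)]))"
```

```text
t 22.05 tcp [0.5113 0.1424 0.1332] H 1.449 q [0.06 0.56 1.76 0.   0.82 0.18] tilt [-0.001 -0.003 -1.   ]
shares x y z [0.03 0.   1.93] spin -0.01 F [-0.1  0.5 -0.8] gap 9.375187188482574 39.12526309490204
```

View pics/c5.png

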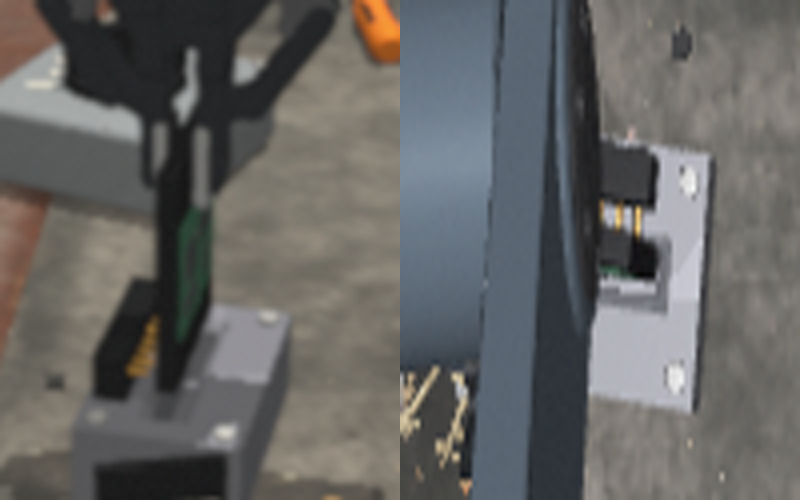

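The green face is now away from the pins, and the board's foot (side crop ≈165,385) stands over the slot mouth. I'll lower it in stages and watch the force.

Call:
send_rows --commands "5 0 0 0.3 0;5 0 0 0.3 0;5 0 0 0.2 0;5 0 0 0 0"

```text
t: 22.48
tcp_pos: [0.5146, 0.1426, 0.1248]
tool_rot: [0.749, 0.663, 0.003, 0.002]
force: [-7.6, -2.7, 39.1]
finger_gap: 0.112
gripper_force: 46.1
```

Call:
send_rows --commands "5 0 0 0.3 0;5 0 0 0.3 0;5 0 0 0 0"

```text
t: 22.73
tcp_pos: [0.5146, 0.1432, 0.1163]
tool_rot: [0.749, 0.663, 0.004, 0.002]
force: [-13.3, -0.7, 63.6]
finger_gap: 0.107
gripper_force: 61.4
```

Call:
send_rows --commands "5 0 0 -0.4 0;5 0 0 -0.5 0;5 0 0 -0.5 0;5 0 0 0 0;5 0 0 0 0"

```text
t: 23.15
tcp_pos: [0.5126, 0.1424, 0.1346]
tool_rot: [0.749, 0.663, 0.0, 0.0]
force: [-1.6, -0.1, -0.8]
finger_gap: 0.113
gripper_force: 52.1
```

```bash
python3 - <<'E'
from h import *
go(.5113,.1429,.0945,1.449)
s=snap('side','s5.png');t=snap('top','t5.png')
a=cv2.imread('pics/s5.png');b=cv2.imread('pics/t5.png')
# project expected slot outline at z=.042 and board foot outline
for im,c,off,k in((a,s,(350,240),0),(b,t,(210,285),0)): pass
def crop(im,x,y,w,h): return cv2.resize(im[y:y+h,x:x+w],(400,480),interpolation=2)
cv2.imwrite('pics/c6.png',np.hstack([crop(a,355,225,70,84),crop(b,230,290,40,48)]))
Rz=np.array([[np.cos(-.12),-np.sin(-.12)],[np.sin(-.12),np.cos(-.12)]])
cx,cy=.5108,.1429
for n,(x,y,z) in dict(slotNE=(7,-43,42),slotNW=(-7,-43,42),slotSE=(7,43,42),slotSW=(-7,43,42),headNear=(18,43,66)).items():
    p=Rz@[x/1e3,y/1e3]+[cx,cy];P=[*p,z/1e3]
    u=proj(s,P);v=proj(t,P);print(n,((u-[355,225])*[400/70,480/84]).round(),((v-[230,290])*10).round()+[400,0])
E
```

```text
t 23.15 tcp [0.5126 0.1424 0.1346] H 1.449 q [0.06 0.56 1.76 0.   0.82 0.18] tilt [ 0.     0.001 -1.   ]
shares x y z [ 0.01 -0.07  2.  ] spin -0.0 F [-1.6 -0.1 -0.8] gap 9.673855615237555 52.061558961868286
slotNE [151. 308.] [657. 175.]
slotNW [194. 313.] [648. 248.]
slotSE [ 93. 440.] [214. 130.]
slotSW [138. 446.] [204. 203.]
headNear [ 58. 367.] [197.  66.]
```

View pics/c6.png

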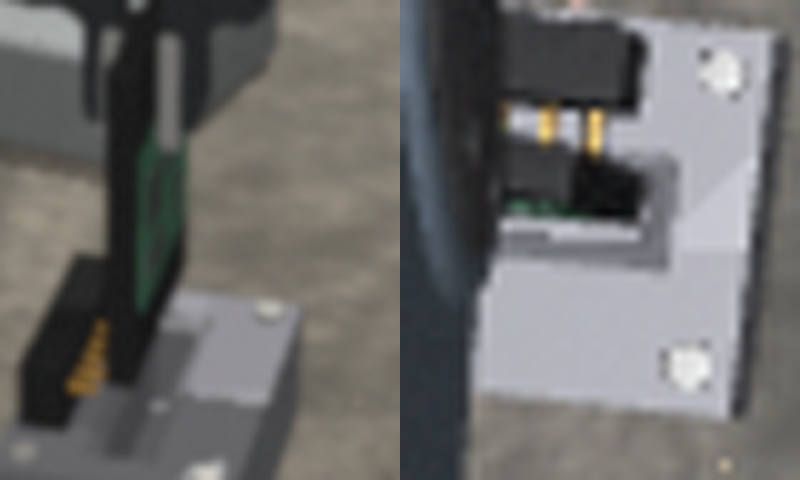

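```bash
python3 - <<'E'
from h import *
s=load('side');t=load('top')
Rz=np.array([[np.cos(-.12),-np.sin(-.12)],[np.sin(-.12),np.cos(-.12)]]);c=np.array([.5108,.1429])
T=lambda u,v:(230+(u-400)/10,290+v/10)
S=lambda u,v:(355+u*70/400,225+v*84/480)
loc=lambda P:(np.r_[Rz.T@(P[:2]-c),P[2]]*1e3).round(1)
for z in(.045,.05,.055): print(z,'top view far green-side foot',loc(atz(t,*T(638,218),z)),'pin-side',loc(atz(t,*T(640,182),z)))
print('tri far foot green side',loc(tri(ray(t,*T(638,218)),ray(s,*S(185,270)))))
for z in(.045,.05,.055):print(z,'near foot pin side',loc(atz(s,*S(108,375),z)),'green',loc(atz(s,*S(135,387),z)))
for z in(.15,.155,.16): print(z,'top strip far',loc(atz(t,*T(572,205),z)),loc(atz(t,*T(572,142),z)))
p=readout.sense()['tcp_pos'];print('tcp',loc(p))
E
```

```text
0.045 top view far green-side foot [ -1.5 -40.7  45. ] pin-side [  5.3 -40.2  45. ]
0.05 top view far green-side foot [ -1.6 -41.2  50. ] pin-side [  5.2 -40.8  50. ]
0.055 top view far green-side foot [ -1.7 -41.8  55. ] pin-side [  5.  -41.4  55. ]
tri far foot green side [ -2.9 -42.3  57.7]
0.045 near foot pin side [10.   8.1 45. ] green [ 0.4 13.4 45. ]
0.05 near foot pin side [ 8.2 16.7 50. ] green [-1.4 21.9 50. ]
0.055 near foot pin side [ 6.3 25.3 55. ] green [-3.2 30.5 55. ]
0.15 top strip far [ -2.7 -41.  150. ] [  8.1 -39.6 150. ]
0.155 top strip far [ -2.8 -41.6 155. ] [  7.9 -40.3 155. ]
0.16 top strip far [ -2.9 -42.2 160. ] [  7.7 -40.9 160. ]
tcp [  1.1  -0.4 133.6]
```

The cradle estimate matches the picture: chamfer corners at (680,155) and (668,268). The board stands about 2.5 mm too far towards the pins and 2 mm to -y, and has slipped up a few mm in the grip. I'll shift it and try again gently.

Call:
send_rows --commands "5 0.1 -0.13 0 0;5 0 0 0.3 0;5 0 0 0.3 0;5 0 0 0.2 0;5 0 0 0 0;5 0 0 0 0"

```text
t: 23.75
tcp_pos: [0.5096, 0.1447, 0.1177]
tool_rot: [0.749, 0.663, -0.001, -0.0]
force: [-0.5, 0.3, -0.5]
finger_gap: 0.11
gripper_force: 52.1
```

Call:
send_rows --commands "5 0 0 0.1 0;5 0 0 0.1 0;5 0 0 0 0;5 0 0 0 0"

```text
t: 24.08
tcp_pos: [0.51, 0.1447, 0.1145]
tool_rot: [0.749, 0.663, -0.0, -0.0]
force: [0.3, -0.3, -0.9]
finger_gap: 0.101
gripper_force: 52.1
```

Call:
send_rows --commands "5 0 0 0.1 0;5 0 0 0.1 0;5 0 0 0.1 0;5 0 0 0 0"

```text
t: 24.42
tcp_pos: [0.5097, 0.1447, 0.1081]
tool_rot: [0.749, 0.663, -0.0, -0.0]
force: [1.0, -0.2, -1.0]
finger_gap: 0.109
gripper_force: 52.1
```

Call:
send_rows --commands "5 0 0 0.1 0;5 0 0 0.1 0;5 0 0 0 0"

```text
t: 24.67
tcp_pos: [0.5097, 0.1447, 0.1041]
tool_rot: [0.749, 0.663, -0.0, -0.0]
force: [-0.1, 0.2, -1.2]
finger_gap: 0.11
gripper_force: 52.1
```

Call:
send_rows --commands "5 0 0 0.1 0;5 0 0 0.1 0;5 0 0 0 0"

```text
t: 24.92
tcp_pos: [0.5097, 0.1447, 0.1001]
tool_rot: [0.749, 0.663, -0.0, -0.0]
force: [0.0, -0.2, -0.6]
finger_gap: 0.11
gripper_force: 52.1
```

It is sliding in freely.

Call:
send_rows --commands "5 0 0 0.1 0;5 0 0 0.1 0;5 0 0 0.1 0;5 0 0 0 0"

```text
t: 25.25
tcp_pos: [0.5097, 0.1447, 0.0941]
tool_rot: [0.749, 0.663, -0.0, -0.0]
force: [0.4, -0.0, -1.2]
finger_gap: 0.111
gripper_force: 52.1
```

Call:
send_rows --commands "5 0 0 0.1 0;5 0 0 0.1 0;5 0 0 0 0"

```text
t: 25.5
tcp_pos: [0.5097, 0.1447, 0.0901]
tool_rot: [0.749, 0.663, -0.0, -0.0]
force: [-0.2, -0.7, -0.6]
finger_gap: 0.113
gripper_force: 52.1
```

Call:
send_rows --commands "5 0 0 0.05 0;5 0 0 0.05 0;5 0 0 0 0;5 0 0 0 0"

```text
t: 25.83
tcp_pos: [0.51, 0.1447, 0.0885]
tool_rot: [0.749, 0.663, -0.0, -0.0]
force: [0.1, 0.1, -0.7]
finger_gap: 0.113
gripper_force: 52.1
```

Call:
send_rows --commands "5 0 0 0.05 0;5 0 0 0.05 0;5 0 0 0 0;5 0 0 0 0"

```text
t: 26.17
tcp_pos: [0.5102, 0.1447, 0.0867]
tool_rot: [0.749, 0.663, 0.0, 0.0]
force: [-0.6, -0.8, 1.6]
finger_gap: 0.111
gripper_force: 52.5
```

Call:
send_rows --commands "5 0 0 0.05 0;5 0 0 0.05 0;5 0 0 0 0;5 0 0 0 0"

```text
t: 26.5
tcp_pos: [0.5102, 0.1446, 0.0866]
tool_rot: [0.749, 0.663, 0.0, 0.0]
force: [-3.7, -1.2, 16.4]
finger_gap: 0.108
gripper_force: 54.6
```

Call:
send_rows --commands "5 0 0 -0.05 0;12 0 0 0 0;20 0 0 0 0;40 0 0 0 0;50 0 0 0 0;50 0 0 0 0;50 0 0 -0.5 0;50 0 0 -1 0;50 0 0 -1 0;50 0 0 -1 0;50 0 0 -1 0;50 -0.5 0.3 -0.5 0;50 -1 0.3 0 0;50 -1 0.3 0 0;50 -1 0.3 0 0;50 -1 0.3 0 0;50 -1 0.3 0 0;50 -1 0.3 0 0;50 -1 0.3 0 0;50 -1 0.3 0 0" --grip_force 20

```text
t: 28.17
tcp_pos: [0.5429, -0.0316, 0.1861]
tool_rot: [0.749, 0.663, 0.0, 0.0]
force: [0.0, -0.1, -0.0]
finger_gap: 0.59
gripper_force: 0.0
```

Call:
send_rows --commands "50 -1 0.3 0 0;50 -1 0.3 0 0;50 -1 0.3 0 0;50 -1 0.3 0 0;50 -1 0.3 0 0;50 -1 0.3 0 0;50 -0.3 0.3 0 0"

```text
t: 28.75
tcp_pos: [0.5696, -0.1636, 0.1862]
tool_rot: [0.75, 0.662, -0.0, 0.001]
force: [0.5, 0.4, -0.4]
finger_gap: 0.589
gripper_force: 0.0
```

```bash
python3 - <<'E'
from h import *
go(.570,-.160,.069,.227)
s=snap('side','s6.png');t=snap('top','t6.png')
a=cv2.imread('pics/s6.png');b=cv2.imread('pics/t6.png')
def crop(im,x,y,w,h): return cv2.resize(im[y:y+h,x:x+w],(400,480),interpolation=2)
cv2.imwrite('pics/c7.png',np.hstack([crop(a,345,230,80,96),crop(b,190,260,80,96)]))
E
```

```text
t 28.75 tcp [ 0.5696 -0.1636  0.1862] H 1.447 q [-0.47  0.55  1.57 -0.    1.02 -0.34] tilt [-0.001  0.001 -1.   ]
shares x y z [ 0.19 -0.01  5.86] spin 17.47 F [ 0.5  0.4 -0.4] gap 50.34229149112842 0.0
```

View pics/c7.png

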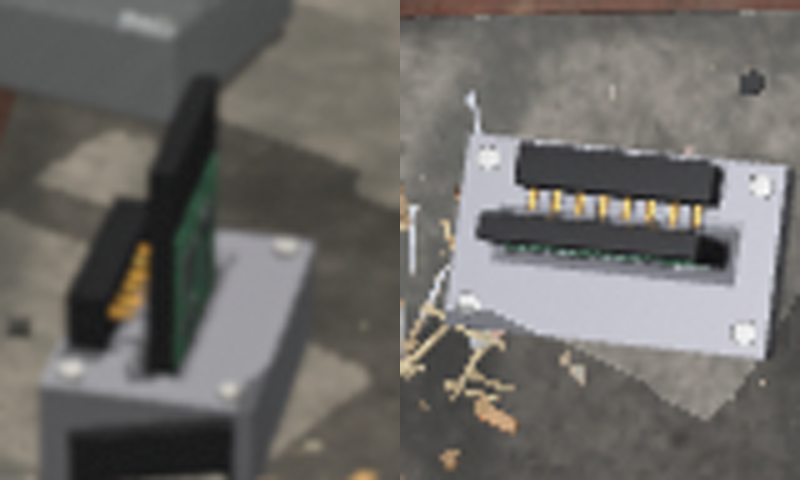

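The board stands in the slot with its green face to -x. Its top strip, at (478,212)–(700,235), lies where it did at the start. I'll compare the seating height with the first picture in numbers, then go on to the dial.

```bash
python3 - <<'E'
from h import *
a=cv2.imread('pics/side0.png',0);b=cv2.imread('pics/s6.png',0)
for x in(380,383,386): print(x,a[240:268,x],'\n   ',b[240:268,x])
print('px per mm z', proj(load('side'),[.5,.1,.118])-proj(load('side'),[.5,.1,.117]))
E
```

```text
380 [84 83 83 83 83 83 84 84 83 82 77 71 63 55 46 43 42 41 43 42 41 39 38 35
 29 29 25 26] 
    [83 83 83 83 85 84 84 83 81 78 71 63 54 47 44 41 42 42 42 41 40 40 38 32
 30 26 25 25]
383 [82 82 82 80 77 69 61 52 47 43 42 41 42 41 41 40 38 33 30 26 25 27 23 24
 23 23 25 32] 
    [81 82 81 79 76 65 54 47 42 42 41 43 41 42 42 38 35 33 28 25 24 23 23 24
 25 24 24 28]
386 [ 82  81  81  79  72  57  45  40  42  39  36  30  28  25  22  23  22  24
  25  23  26  41  66  93 121 138 140 135] 
    [80 80 81 80 69 52 42 40 39 35 33 29 26 24 23 23 23 22 25 24 28 36 46 56
 63 61 59 59]
px per mm z [ 0.00995722 -0.50414835]
```

Call:
send_rows --commands "50 0.19 0 0 0.5;50 0 0 0 1;50 0 0 0 1;50 0 0 0 1;50 0 0 0 1;50 0 0 0 1;50 0 0 0 1;50 0 0 0 1;50 0 0 0 1;50 0 0 0 1;50 0 0 0 1;50 0 0 0 1;50 0 0 0 1;50 0 0 0 1;50 0 0 0 1;50 0 0 0 1;50 0 0 0 1;50 0 0 0 0.97;50 0 0 0 0;50 0 0 0 0"

```text
t: 30.52
tcp_pos: [0.5695, -0.1555, 0.1856]
tool_rot: [0.993, 0.116, -0.0, -0.0]
force: [1.3, 0.5, 0.3]
finger_gap: 0.584
gripper_force: 0.0
```

```bash
python3 -c "
from h import *
go(.570,-.160,.069,.227)"
```

```text
t 30.5167 tcp [ 0.5695 -0.1555  0.1856] H 0.233 q [-0.46  0.55  1.57  0.    1.02  0.88] tilt [-0.    -0.001 -1.   ]
shares x y z [-0.02  0.23  5.83] spin 0.08 F [1.3 0.5 0.3] gap 49.84394673455777 0.0
```

The board's top edge is within about 1 mm of its starting height, so it is seated. Now grip the dial.

Call:
send_rows --commands "45 0 0.23 0.5 0.08;45 0 0 1 0;45 0 0 1 0;45 0 0 1 0;45 0 0 1 0;45 0 0 0.8 0;45 0 0 0.4 0;45 0 0 0.1 0;45 0 0 0 0;25 0 0 0 0;10 0 0 0 0;5 0 0 0 0;5 0 0 0 0;5 0 0 0 0;5 0 0 0 0;5 0 0 0 0" --grip_force 60

```text
t: 31.85
tcp_pos: [0.5712, -0.1601, 0.0708]
tool_rot: [0.994, 0.112, 0.001, -0.001]
force: [0.3, 5.7, 4.4]
finger_gap: 0.125
gripper_force: 59.6
```

```bash
python3 -c "
from h import *
go(.570,-.160,.069,-.973);print(readout.sense()['ft_torque'])"
```

```text
t 31.85 tcp [ 0.5712 -0.1601  0.0708] H 0.224 q [-0.46  0.72  1.64  0.    0.78  0.88] tilt [ 0.001 -0.001 -1.   ]
shares x y z [-0.06 -0.02  0.09] spin 17.15 F [0.3 5.7 4.4] gap 10.678429874190561 59.648226499557495
[ 0.74240859 -0.06767569  0.09214043]
```

Call:
send_rows --commands "5 0 0 0 0.5;5 0 0 0 0.8;5 0 0 0 1;5 0 0 0 1;5 0 0 0 1;5 0 0 0 1;5 0 0 0 1;5 0 0 0 1;5 0 0 0 1;5 0 0 0 1" --grip_force 80

```text
t: 32.68
tcp_pos: [0.5711, -0.1609, 0.0709]
tool_rot: [0.977, -0.212, 0.0, -0.0]
force: [-1.0, 2.6, 4.9]
finger_gap: 0.122
gripper_force: 81.0
```

Call:
send_rows --commands "5 0 0 0 1;5 0 0 0 1;5 0 0 0 1;5 0 0 0 1;5 0 0 0 1;5 0 0 0 1;5 0 0 0 1;5 0 0 0 0.8;5 0 0 0 0;5 0 0 0 0;5 0 0 0 0"

```text
t: 33.6
tcp_pos: [0.5706, -0.1615, 0.0709]
tool_rot: [0.885, -0.465, 0.0, 0.0]
force: [-2.7, 1.1, 5.7]
finger_gap: 0.118
gripper_force: 81.3
```

```bash
python3 - <<'E'
from h import *
go(.570,-.160,.069,-.973);print(readout.sense()['ft_torque'])
s=snap('side','s8.png');t=snap('top','t8.png')
a=cv2.imread('pics/s8.png');b=cv2.imread('pics/t8.png')
def crop(im,x,y,w,h): return cv2.resize(im[y:y+h,x:x+w],(400,400),interpolation=2)
cv2.imwrite('pics/c8.png',np.hstack([crop(a,320,180,90,90),crop(b,340,225,100,100)]))
E
```

```text
t 33.6 tcp [ 0.5706 -0.1615  0.0709] H -0.968 q [-0.46  0.72  1.64 -0.    0.78  2.08] tilt [ 0.  0. -1.]
shares x y z [-0.08 -0.01  0.09] spin 0.08 F [-2.7  1.1  5.7] gap 10.09824105282089 81.27370834350586
[0.17182085 0.35605053 0.22309588]
```

View pics/c8.png

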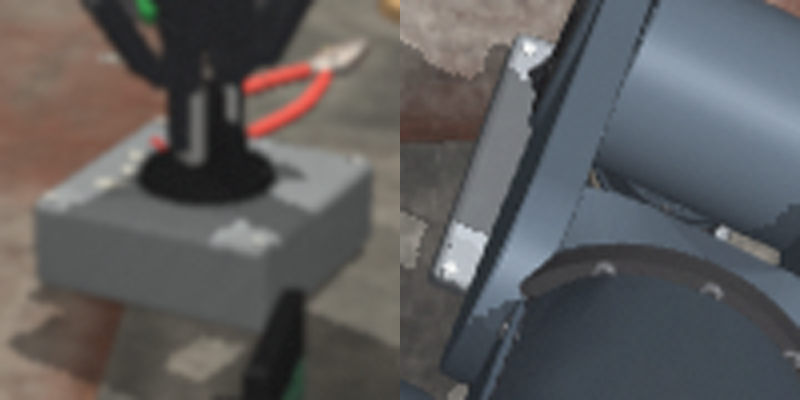

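The fingers are closed on the bar over the disc and the tool has turned 1.195 rad. The moment is about 0.22 N m, as the text gives for the third mark. I'll hold briefly and hand in.

Call:
send_rows --commands "5 0 0 0 0.1;5 0 0 0 0;5 0 0 0 0;5 0 0 0 0;5 0 0 0 0;5 0 0 0 0;5 0 0 0 0;5 0 0 0 0;5 0 0 0 0;5 0 0 0 0;5 0 0 0 0;5 0 0 0 0"

```text
t: 34.7
tcp_pos: [0.5706, -0.1614, 0.0709]
tool_rot: [0.884, -0.468, 0.0, 0.0]
force: [-2.9, 2.1, 6.4]
finger_gap: 0.118
gripper_force: 81.3
```

```bash
python3 -c "
from h import *
go(.57,-.16,.069,-.973)
from station import sign_off
print(sign_off())"
```

```text
t 34.7 tcp [ 0.5706 -0.1614  0.0709] H -0.975 q [-0.46  0.72  1.64 -0.    0.78  2.08] tilt [ 0.  0. -1.]
shares x y z [-0.08 -0.02  0.09] spin -0.03 F [-2.9  2.1  6.4] gap 10.039834132591594 81.32307529449463
the job is handed in; nothing more can be done
None
```

I handed the job in at 34.7 s: the board is back in the slot, pads to the pins and released, and the gripper holds the dial at about 1.2 rad; no verdict came back, and one seating try jammed (about 64 N at the wrist) before I realigned it.

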